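Fetch the clay cup from behind the glaze jars

ROBOT

A 7-joint arm with a two-finger parallel gripper is mounted at the origin on the work surface. World frame = base frame: x ahead of the robot, y to its left, z up, the work surface at z = 0. Lengths are in m, angles in rad, forces in N, time in s.
With the tool pointing down it reaches from about 0.4 to 0.875 m from the base axis. Payload 19.3 kg.
Tool frame: the origin (TCP) lies on the centre line of the jaws, within the pads' length; the fingertips stand 8 mm ahead of it and the grasp point (between the pads) lies 11 mm behind it; y points along the fingers, x is the direction in which the jaws open and shut, and the axes are right-handed (so a half turn about y gives the same grasp; the last joint's range is limited). The gripper opens to 85 mm and grips with 20 to 120 N. Pads are 22 mm wide; open, the fingers measure 114 mm over their backs; the gripper's body (76 mm by 85 mm) begins 54 mm behind the grasp point. The pads swing forward as they close: fully open they stand 13 mm farther back than shut.
Start: joints at [-1.416, 0.521, -0.036, 1.599, 0.021, 1.021, -0.113], TCP at [0.139, 0.609, 0.239] pointing down, gripper open.
Joint ranges: [-2.91, 2.91], [-0.3, 2.13], [-1.5, 1.42], [0.17, 2.43], [-1.26, 4.41], [0.16, 1.93], [-2.52, 2.52]. Speed limits (rad/s): [1.89, 1.89, 2.39, 2.39, 3.01, 3.01, 3.01].

INTERFACE

Orientations are given as a unit quaternion [w, x, y, z].
In Python, from station import goto, move_l, move_joints, gripper_to, hold, inverse_kinematics, grab_frame, camera_info, MotionError, sign_off, get_time, get_q, get_qvel, get_joint_efforts, get_tool_pos, get_tool_rot, get_contact_force, get_wrist_torque, get_grip_width gives the robot as it stands. The module is installed in compiled form; this text tells all that it offers. Calls block until the motion is done:
- goto(position, orientation): joint-space move of the TCP to a pose.
- move_l(position, frame=None, vel=0.15): straight line of the TCP; frame=None keeps the orientation; vel is the mean speed in m/s.
- move_joints(angles): joint-space move.
- gripper_to(opening, effort=None): opening from 0.0 (shut) to 1.0 (fully open); effort is the grip in N (None keeps the last); returns when the fingers have stopped.
- hold(seconds).
- inverse_kinematics(position, orientation): joint angles nearest the present ones, or None.
- grab_frame(name): name is "scene" or "top" or "wrist"; returns (picture, depth): 400x640x3 uint8, red, green, blue; 400x640 float32, m along the optical axis (not along the pixel's ray), 0 where there is no reading.
- camera_info(name): a dict with "K" (3x3 intrinsics, pixels), "k1" (the pictures are not rectified: a ray, as slopes to the right and down, at radius r is drawn at 1 + k1 r^2 times it, then the intrinsics apply), "R" (3x3) and "t" (3): a world point X has camera coordinates R X + t. Camera axes: x right, y down, z forward; pixel columns grow to the right and rows downward; lengths in m; the calibration is good to about 2 mm. A picture is of the moment at which its call begins: read the wrist's pose just before it. camera_info takes no time and is no camera call; for the wrist camera it gives the pose at the moment of the call.
A pose or a line that the arm cannot do raises MotionError and nothing moves.
- sign_off(): hands the job in, once; it reports no verdict.
Readings, each from a call of its own:
- get_time(): time.
- get_q(): joint angles.
- get_qvel(): joint speeds.
- get_joint_efforts(): joint torques, N m.
- get_tool_pos(): TCP position.
- get_tool_rot(): TCP orientation.
- get_contact_force(): force on the tool from outside, world axes, zero at the start.
- get_wrist_torque(): the same for the moment, N m.
- get_grip_width(): opening from 0.0 (shut) to 1.0 (fully open).
Only numpy, scipy, OpenCV 4.12 (cv2) and the standard library are available. Lean on these libraries where they do the work, as an engineer would, in place of code of your own. Each camera call takes 0.05 s, during which the arm holds its last target. There are 200 camera calls.

TASK

The white clay cup at the back of the dark wooden stand is hemmed in by three glaze jars: first move all three jars onto the flat grey board, leaving the cup where it is, then put the cup upright on the centre of the round metal wheel, and only then put every jar back on the middle of the coaster of its own colour. Set everything down gently and upright, without dropping or tipping anything, and do not disturb the small green vase.

Things in the scene. Friction and masses are not known exactly. Their poses are not given: they have to be found in the camera images.
- jar_red: loose white glaze jar with a red lid and a red band: an upright cylinder 48 mm in diameter, 90 mm tall, 150 to 260 g; origin at the centre of its underside, z up. At the start it stands within 5 mm of the middle of the red coaster
- coaster_red: red round coaster, 64 mm in diameter, 5 mm thick, fixed on top of the 12 mm thick dark wooden stand; origin at the centre of its underside (so its top is 5 mm above the origin and 17 mm above the table). The three coasters lie around the cup's starting place, their centres 66 mm from it, one in front and one at either side, in any order of colours
- jar_yellow: loose white glaze jar with a yellow lid and a yellow band: an upright cylinder 48 mm in diameter, 90 mm tall, 150 to 260 g; origin at the centre of its underside, z up. At the start it stands within 5 mm of the middle of the yellow coaster
- coaster_yellow: yellow round coaster, 64 mm in diameter, 5 mm thick, fixed on top of the 12 mm thick dark wooden stand; origin at the centre of its underside (so its top is 5 mm above the origin and 17 mm above the table). The three coasters lie around the cup's starting place, their centres 66 mm from it, one in front and one at either side, in any order of colours
- jar_blue: loose white glaze jar with a blue lid and a blue band: an upright cylinder 48 mm in diameter, 90 mm tall, 150 to 260 g; origin at the centre of its underside, z up. At the start it stands within 5 mm of the middle of the blue coaster
- coaster_blue: blue round coaster, 64 mm in diameter, 5 mm thick, fixed on top of the 12 mm thick dark wooden stand; origin at the centre of its underside (so its top is 5 mm above the origin and 17 mm above the table). The three coasters lie around the cup's starting place, their centres 66 mm from it, one in front and one at either side, in any order of colours
- cup: loose plain white unglazed clay cup, open at the top: 62 mm in outside diameter over most of its height (52 mm at the foot), 55 mm tall, wall 5 mm, about 100 to 170 g; origin at the centre of its underside, z up. It starts on the dark wooden stand, 12 mm above the table, with about 11 mm between it and each jar; a lip 30 mm high runs along the stand's far edge, about 25 mm behind the cup
- wheel: aluminium banding wheel, a round turntable that does not turn here, fixed: 180 mm in diameter with its flat top 60 mm above the origin, two thin dark rings on it; origin on its axis, at table height. It lies to the left or to the right of the stand
- board: flat grey ware board, fixed flat on the table: 290 mm along its x, 110 mm along its y, 15 mm thick; origin at the centre of its underside. It lies on the other side of the stand from the wheel, its long side pointing away from the robot
- vase: small green vase, 60 mm in diameter and 70 mm tall, loose on the table between the robot and the stand; to be left alone; origin at the centre of its underside

How it is judged:
On the way, in this order (a step that is already met when the one before it is completed fails the run):
1. all three jars stand released on the flat grey board while the cup is still in its place on the stand (moved less than 30 mm) (x of jar_red in the frame of board between -0.135 and 0.135 m and y of jar_red in the frame of board between -0.046 and 0.046 m and z of jar_red in the frame of board between 0.011 and 0.019 m and linear speed of each of jar_red, jar_yellow, jar_blue below 0.02 m/s and angle between each of jar_red, jar_yellow, jar_blue's own z axis and vertical below 0.1 rad and x of jar_yellow in the frame of board between -0.135 and 0.135 m and y of jar_yellow in the frame of board between -0.046 and 0.046 m and z of jar_yellow in the frame of board between 0.011 and 0.019 m and x of jar_blue in the frame of board between -0.135 and 0.135 m and y of jar_blue in the frame of board between -0.046 and 0.046 m and z of jar_blue in the frame of board between 0.011 and 0.019 m and contact force between the fingers and jar_red below 0.1 N and contact force between the fingers and jar_yellow below 0.1 N and contact force between the fingers and jar_blue below 0.1 N and distance of cup from where it was at the start of the episode below 0.03 m), for 0.2 s.
2. the cup stands released and upright within 15 mm of the wheel's centre while all three jars are still on the board (x of jar_red in the frame of board between -0.135 and 0.135 m and y of jar_red in the frame of board between -0.046 and 0.046 m and z of jar_red in the frame of board between 0.011 and 0.019 m and linear speed of each of jar_red, jar_yellow, jar_blue, cup below 0.02 m/s and angle between each of jar_red, jar_yellow, jar_blue, cup's own z axis and vertical below 0.1 rad and x of jar_yellow in the frame of board between -0.135 and 0.135 m and y of jar_yellow in the frame of board between -0.046 and 0.046 m and z of jar_yellow in the frame of board between 0.011 and 0.019 m and x of jar_blue in the frame of board between -0.135 and 0.135 m and y of jar_blue in the frame of board between -0.046 and 0.046 m and z of jar_blue in the frame of board between 0.011 and 0.019 m and horizontal distance between cup and wheel below 0.015 m and z of cup in the frame of wheel between 0.056 and 0.064 m and contact force between the fingers and cup below 0.1 N), for 0.2 s.
At the end, for the whole second after the job is handed in: The cup stands upright on the wheel, its axis within 15 mm of the wheel's centre, and each jar stands upright on the coaster of its own colour, within 12 mm of its centre; all are released and at rest (horizontal distance between cup and wheel below 0.015 m and z of cup in the frame of wheel between 0.056 and 0.064 m and linear speed of each of cup, jar_red, jar_yellow, jar_blue below 0.02 m/s and angle between each of cup, jar_red, jar_yellow, jar_blue's own z axis and vertical below 0.1 rad and contact force between the fingers and cup below 0.1 N and horizontal distance between jar_red and coaster_red below 0.012 m and z of jar_red in the frame of coaster_red between 0.002 and 0.009 m and horizontal distance between jar_yellow and coaster_yellow below 0.012 m and z of jar_yellow in the frame of coaster_yellow between 0.002 and 0.009 m and horizontal distance between jar_blue and coaster_blue below 0.012 m and z of jar_blue in the frame of coaster_blue between 0.002 and 0.009 m and contact force between the fingers and jar_red below 0.1 N and contact force between the fingers and jar_yellow below 0.1 N and contact force between the fingers and jar_blue below 0.1 N); the robot touches nothing.
It fails at once if the green vase is moved more than 15 mm or tipped (distance of vase from where it was at the start of the episode above 0.015 m or angle between vase's own z axis and vertical above 0.3 rad).
It fails at once if the cup or a jar is tipped by more than 35 degrees (angle between any of cup, jar_red, jar_yellow, jar_blue's own z axis and vertical above 0.61 rad).
It fails at once if the cup or a jar is dropped (falls faster than 0.6 m/s out of the fingers) ((linear speed of cup above 0.6 m/s and contact force between the fingers and cup below 0.1 N) or (linear speed of jar_red above 0.6 m/s and contact force between the fingers and jar_red below 0.1 N) or (linear speed of jar_yellow above 0.6 m/s and contact force between the fingers and jar_yellow below 0.1 N) or (linear speed of jar_blue above 0.6 m/s and contact force between the fingers and jar_blue below 0.1 N)).
It also fails if it takes over 144 s, if anything falls off the work surface, if the arm or the gripper's body presses on something with over 40 N, if the wrist force passes 120 N, or if a joint passes its speed limit or range.

## Working session

There is one attempt and no reset: what is moved stays moved. The work goes in short steps, each a Python script; the robot and the scene stay as the last script left them, time stands still between calls to the robot, and variables do not carry over. Pictures are saved under pics/ and viewed, about 12 in all and at most 16, crops included, and the job is handed in when it is done.

```bash
mkdir -p pics; python3 - <<'E'
from station import *
import cv2, numpy as np
for n in ("scene","top"):
    p,d=grab_frame(n); cv2.imwrite(f"pics/{n}0.png",p[:,:,::-1]); np.savez(f"{n}0.npz",p=p,d=d)
    print(n,camera_info(n), d[200,320])
print(get_tool_pos(),get_tool_rot(),get_time(),get_grip_width())
E
```

```text
scene {'K': array([[425.83180026,   0.        , 318.11067871],
       [  0.        , 425.83180026, 199.83619985],
       [  0.        ,   0.        ,   1.        ]]), 'k1': -0.023836117186989275, 'R': array([[-0.4194091 ,  0.90777401, -0.00650819],
       [ 0.53948205,  0.24347238, -0.80602749],
       [-0.73010624, -0.34156631, -0.59184232]]), 't': array([ 0.22421107, -0.23455464,  1.25582146])} 0.9181289
top {'K': array([[367.50310095,   0.        , 315.61563897],
       [  0.        , 367.50310095, 200.24728861],
       [  0.        ,   0.        ,   1.        ]]), 'k1': -0.04868760517926717, 'R': array([[-0.02424367, -0.99962555, -0.01268904],
       [-0.98493469,  0.02605741, -0.17095226],
       [ 0.17121889,  0.00835336, -0.9851976 ]]), 't': array([0.0313406 , 0.50870098, 0.76903079])} 0.7493109
[0.13930031 0.6089734  0.23877297] [-0.55267287  0.55318452  0.44049712 -0.44102366] 0.1 0.9974406253140601
```

View pics/top0.png

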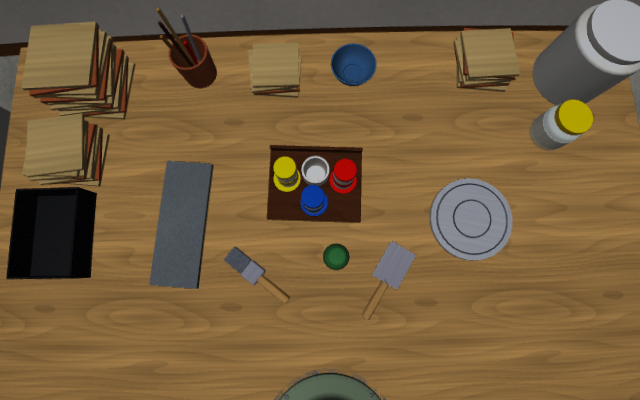

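View pics/scene0.png

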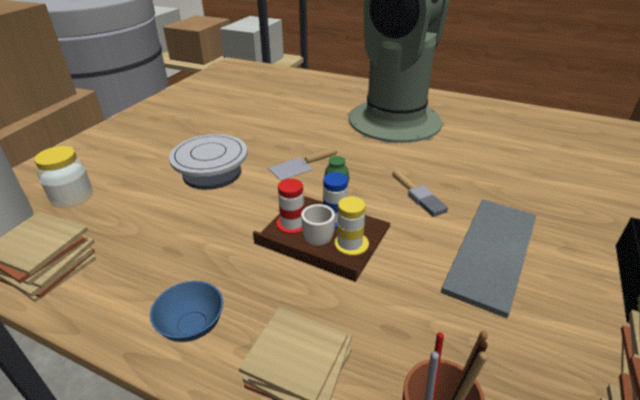

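The top view shows the yellow lid at (285,167), red at (345,170), blue at (313,199), and the cup at (315,170). It also shows the board at (181,224), the wheel at (471,218) and the vase at (336,256). The scene view agrees.

```bash
cat > vis.py <<'E'
import numpy as np, cv2
def rays(info,uv):
    K=info["K"];dist=np.array([info["k1"],0,0,0],float)
    # cv2 radial model equals 1+k1 r^2
    return cv2.undistortPoints(np.asarray(uv,float).reshape(-1,1,2),K,dist).reshape(-1,2)
def onplane(info,uv,z):
    s=rays(info,uv); d=np.c_[s,np.ones(len(s))]@info["R"]; c=-info["R"].T@info["t"]
    return c+d*((z-c[2])/d[:,2])[:,None]
def cloud(info,depth):
    v,u=np.mgrid[:400,:640]; s=rays(info,np.c_[u.ravel(),v.ravel()])
    P=np.c_[s,np.ones(len(s))]*depth.reshape(-1,1)
    return ((P-info["t"])@info["R"]).reshape(400,640,3)
def biggest(mask):
    c,_=cv2.findContours(mask.astype(np.uint8),cv2.RETR_EXTERNAL,cv2.CHAIN_APPROX_NONE)
    return max(c,key=cv2.contourArea).reshape(-1,2)
def circ(info,mask,z):
    "ellipse of the outline's plane points -> centre, mean diameter (mm)"
    P=onplane(info,biggest(mask),z)[:,:2]
    A=np.c_[2*P,np.ones(len(P))]; x=np.linalg.lstsq(A,(P**2).sum(1),rcond=None)[0]
    r=np.sqrt(x[2]+x[0]**2+x[1]**2); 
    return x[:2],2*r, np.std(np.hypot(*(P-x[:2]).T))
def hue(p):
    h=cv2.cvtColor(p,cv2.COLOR_RGB2HSV); H,S,V=[h[...,i].astype(int) for i in range(3)]
    g=(S>130)&(V>60)
    return {"red":g&((H<8)|(H>172)),"yellow":g&(H>22)&(H<34),"blue":g&(H>105)&(H<130),"green":g&(H>45)&(H<85)}
E
python3 - <<'E'
from station import *; from vis import *
i=camera_info("top"); f=np.load("top0.npz"); p,d=f["p"],f["d"]; W=cloud(i,d); z=W[...,2]
roi=np.zeros((400,640),bool); roi[130:300,140:530]=1
print("table z",np.median(z[300:330,330:350]))
h=hue(p)
for c in("red","yellow","blue"):
    m=roi&h[c]&(z>.096)&(z<.12); print(c,m.sum(),np.median(z[m]),circ(i,m,.107))
m=roi&(z>.05)&(z<.075)&(np.hypot(np.arange(640)[None]-315,np.arange(400)[:,None]-168)<22); m&=~(h["red"]|h["yellow"]|h["blue"])
print("cup",circ(i,m,.067))
m=roi&(z>.05)&(z<.07)&(np.arange(640)[None]>420);print("wheel",circ(i,m,.06),np.median(z[m]))
m=roi&h["green"];print("vase",circ(i,m,.07))
m=roi&(np.arange(640)[None]<225)&(cv2.cvtColor(p,cv2.COLOR_RGB2HSV)[...,1]<70)
P=onplane(i,biggest(m),.015)[:,:2].astype(np.float32);print("board",cv2.minAreaRect(P), P.min(0),P.max(0)); print(cv2.boxPoints(cv2.minAreaRect(P)))
# stand orientation
m=roi&(p.max(2)<75)&(np.abs(np.arange(640)[None]-315)<60)&(np.arange(400)[:,None]<228)
P=onplane(i,biggest(m),.012)[:,:2].astype(np.float32);print("stand",cv2.minAreaRect(P))
E
```

```text
table z -0.0007977753634210181
red 410 0.10550589138401262 (array([ 0.56080116, -0.04380878]), np.float64(0.046098777508378486), np.float64(0.0006853105983071687))
yellow 415 0.10550920914659685 (array([0.56856038, 0.0813903 ]), np.float64(0.04672796678961265), np.float64(0.0007024320274587335))
blue 416 0.10570107499530305 (array([0.50722734, 0.02474557]), np.float64(0.04559048954951701), np.float64(0.0005611747915704501))
cup (array([0.57240322, 0.01835377]), np.float64(0.06104597268097705), np.float64(0.0009247601351318556))
wheel (array([ 0.45809563, -0.31531161]), np.float64(0.17697943192573654), np.float64(0.0009641680107859419)) 0.0590418933474737
vase (array([ 0.38409035, -0.01916679]), np.float64(0.04241310542559426), np.float64(0.0007905936067303036))
board ((0.4705484211444855, 0.32782047986984253), (0.11235783249139786, 0.2887183427810669), 84.3167724609375) [0.3230926 0.2599191] [0.61803275 0.39747077]
[[0.3213355  0.28621337]
 [0.6086347  0.25762203]
 [0.61976135 0.3694276 ]
 [0.33246213 0.39801893]]
stand ((0.556635320186615, 0.020005226135253906), (0.21763670444488525, 0.17755061388015747), 86.62039184570312)
```

```bash
cat > rob.py <<'E'
from station import *; import numpy as np
from scipy.spatial.transform import Rotation as R
def quat(yaw):
    c,s=np.cos(yaw),np.sin(yaw)
    q=R.from_matrix(np.array([[c,0,-s],[s,0,c],[0,-1,0]])).as_quat(); return q[[3,0,1,2]]
def hover(xy,yaw,z):
    best=None
    for k in(-1,0,1):
        q=inverse_kinematics([*xy,z],quat(yaw+k*np.pi))
        if q is not None:
            dq=np.abs(np.array(q)-get_q()).max()+(10 if abs(q[6])>2.3 else 0)
            if best is None or dq<best[0]: best=(dq,k)
    goto([*xy,z],quat(yaw+best[1]*np.pi))
def down(x,y,z): move_l([x,y,z])
def pick(xy,yaw,z,zh=0.27,effort=50,opening=1.0,wide=False):
    gripper_to(opening); hover(xy,yaw,zh)
    move_l([*xy,z+.05],vel=.2); f0=np.array(get_contact_force()); move_l([*xy,z],vel=.08)
    print("descent dF",np.round(np.array(get_contact_force())-f0,1))
    gripper_to(0.0,effort); w=get_grip_width()
    move_l([*xy,z+.02],vel=.06); print("grip",round(w*85,1),"lift dF",np.round(np.array(get_contact_force())-f0,1))
    move_l([*xy,zh],vel=.2)
def place(xy,yaw,z,zh=0.27,opening=1.0):
    hover(xy,yaw,zh); print("carry width",round(get_grip_width()*85,1))
    move_l([*xy,z+.03],vel=.2); move_l([*xy,z+.005],vel=.04); hold(.1)
    f0=get_contact_force()[2]; zz=z+.005
    while zz>z-.004:
        zz-=.001; move_l([*xy,zz],vel=.02)
        df=get_contact_force()[2]-f0
        if df>2.5: break
    gripper_to(opening); print("touch at",round((zz-z)*1e3,1),"mm dF",round(df,1))
    move_l([*xy,z+.06],vel=.1); move_l([*xy,zh],vel=.25); print("t",get_time())
E
cat > geo.py <<'E'
import numpy as np
yawb=np.arctan2(-.0286,.2873); B=np.array([.4705,.328])
slot=lambda u:B+u*np.array([np.cos(yawb),np.sin(yawb)])
yaws=np.deg2rad(-3.6); H=np.pi/2
E
python3 - <<'E'
from rob import *; from geo import *
pick([.5072,.0247],yaws+H,.066)
place(slot(.085),yawb+H,.064)
p,d=grab_frame("top"); import cv2; cv2.imwrite("pics/top1.png",p[100:300,120:440,::-1].repeat(2,0).repeat(2,1))
E
```

```text
descent dF [ 1.7 -0.9 -0.3]
grip 46.8 lift dF [ 1.6 -0.8 -2.3]
carry width 46.8
touch at 0.0 mm dF 7.0
t 12.7083
```

View pics/top1.png

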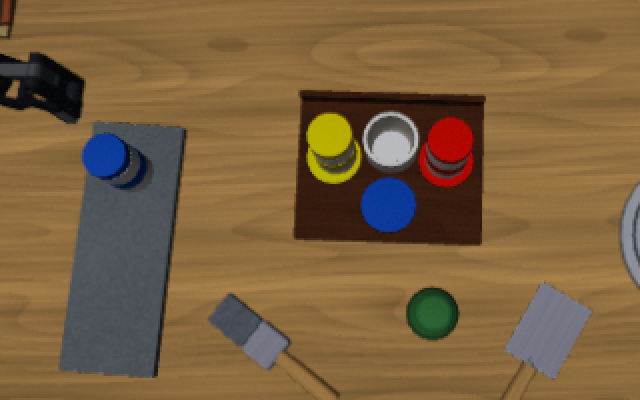

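The blue jar is upright on the board at crop (110,160), the blue coaster is bare at (388,205), and the cup and the other jars haven't moved. Next are yellow and red.

```bash
python3 - <<'E'
from rob import *; from geo import *; from vis import *
pick([.5686,.0814],yaws,.066)
place(slot(0),yawb+H,.064)
pick([.5608,-.0438],yaws,.066)
place(slot(-.085),yawb+H,.064)
p,d=grab_frame("top"); cv2.imwrite("pics/top2.png",p[100:300,120:440,::-1].repeat(2,0).repeat(2,1)); np.savez("top2.npz",p=p,d=d)
i=camera_info("top"); z=cloud(i,d)[...,2]; h=hue(p)
X=np.arange(640)[None]; roi=np.zeros((400,640),bool); roi[130:300,140:530]=1
ax=np.array([np.cos(yawb),np.sin(yawb)])
for c in("red","yellow","blue"):
    x,D,s=circ(i,roi&h[c]&(X<225)&(z>.092)&(z<.12),.105); print(c,"jar",x,D,s,"local",(x-B)@ax,(x-B)@[-ax[1],ax[0]])
    print(c,"coaster",circ(i,roi&h[c]&(X>260)&(X<370)&(z<.03),.017))
m=roi&(z>.05)&(z<.075)&(np.hypot(X-315,np.arange(400)[:,None]-168)<22)
print("cup",circ(i,m,.067))
E
```

```text
descent dF [ 0.8 -0.5  1.1]
grip 46.9 lift dF [-0.5 -0.4 -1.6]
carry width 46.9
touch at 0.0 mm dF 7.9
t 24.375
descent dF [ 1.4 -0.2 -0.8]
grip 46.8 lift dF [ 0.5  0.  -2.8]
carry width 46.9
touch at 0.0 mm dF 6.6
t 36.3417
red jar [0.38723053 0.33668883] 0.04660687924928791 0.0008124500223263791 local -0.08372061907665068 0.00039759776408948257
red coaster (array([ 0.56129083, -0.04480834]), np.float64(0.06357955665646642), np.float64(0.0006857700424121183))
yellow jar [0.46987835 0.32736248] 0.0462613043960934 0.0010518777767330341 local -0.0005554448932053128 -0.0006959626978238
yellow coaster (array([0.56859645, 0.08449581]), np.float64(0.0625426276005381), np.float64(0.0005662827049584295))
blue jar [0.55562714 0.31770594] 0.04485069094518002 0.0006879309764310243 local 0.08572816036226161 -0.0018109149902423311
blue coaster (array([0.51039473, 0.02295914]), np.float64(0.06170254129572382), np.float64(0.0006450518981209289))
cup (array([0.57235506, 0.01828618]), np.float64(0.06109584444547416), np.float64(0.0009387090035823651))
```

View pics/top2.png

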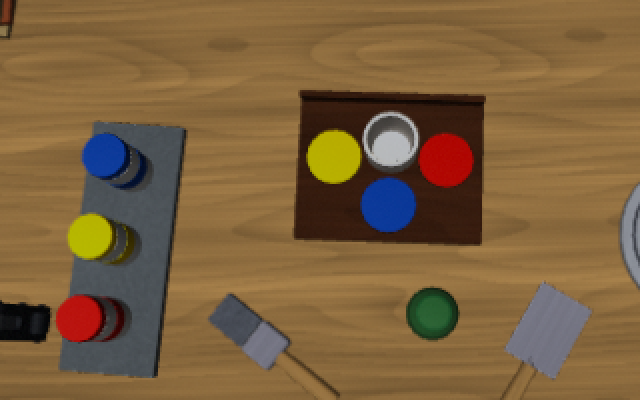

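All three jars stand upright on the board at about (110,160), (100,240) and (90,320), well inside the limits. The cup hasn't moved (0.07 mm shift). Next I move the cup to the wheel.

```bash
python3 - <<'E'
from rob import *; from geo import *; from vis import *
X=np.arange(640)[None];Y=np.arange(400)[:,None]
f=np.load("top2.npz"); i=camera_info("top"); z=cloud(i,f["d"])[...,2]; g=f["p"].astype(int).mean(2)
print("cup hi",circ(i,(z>.062)&(z<.075)&(np.hypot(X-315,Y-168)<22),.067))
m=(np.hypot(X-471,Y-218)<50)&(z>.0555)&(z<.07); print("wheel hi",circ(i,m,.06))
m=(np.hypot(X-471,Y-218)<24)&(g<g[195:240,440:500].mean()-25); print("ring",m.sum(),circ(i,m,.06))
pick([.574,.0185],yaws+H,.033,effort=30)
place([.458,-.316],yaws+H,.081)
hover([.50,-.10],yaws+H,.3)
p,d=grab_frame("top"); cv2.imwrite("pics/top3.png",p[150:280,380:560,::-1].repeat(4,0).repeat(4,1)); np.savez("top3.npz",p=p,d=d)
z=cloud(i,d)[...,2]
print("cup",circ(i,(np.hypot(X-471,Y-218)<40)&(z>.109)&(z<.125),.115))
E
```

```text
cup hi (array([0.57367889, 0.01837916]), np.float64(0.059554837398840516), np.float64(0.0007180241625355655))
wheel hi (array([ 0.45833322, -0.31610267]), np.float64(0.17589970472008049), np.float64(0.0010099871979152026))
ring 200 (array([ 0.45867099, -0.31720232]), np.float64(0.08218786563094342), np.float64(0.0005991894782958326))
descent dF [ 0.5  0.9 -0.5]
grip 61.0 lift dF [-0.6  1.9 -2.2]
carry width 60.9
touch at 0.0 mm dF 16.7
t 48.1083Traceback (most recent call last):
  File "<stdin>", line 12, in <module>
  File "vis.py", line 18, in circ
    P=onplane(info,biggest(mask),z)[:,:2]
                   ~~~~~~~^^^^^^
  File "vis.py", line 15, in biggest
    return max(c,key=cv2.contourArea).reshape(-1,2)
           ~~~^^^^^^^^^^^^^^^^^^^^^^^
ValueError: max() iterable argument is empty
```

View pics/top3.png

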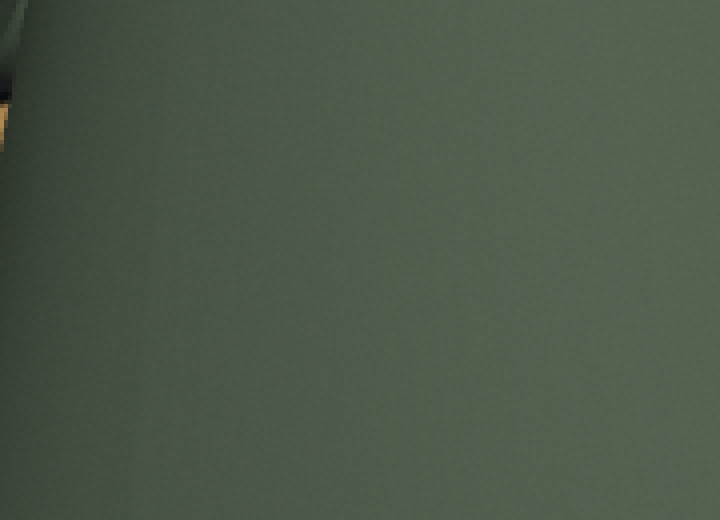

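The arm itself blocks the whole view. I'll move it to the board side, hovering over the next pick, and look again.

```bash
python3 - <<'E'
from rob import *; from geo import *; from vis import *
X=np.arange(640)[None];Y=np.arange(400)[:,None]; i=camera_info("top")
hover([.5556,.3177],yawb+H,.27)
p,d=grab_frame("top"); cv2.imwrite("pics/top4.png",p[150:280,380:560,::-1].repeat(4,0).repeat(4,1)); np.savez("top3.npz",p=p,d=d)
z=cloud(i,d)[...,2]
m=(np.hypot(X-475,Y-210)<45)&(z>.105)&(z<.125);print(m.sum())
print("cup",circ(i,m,.115))
E
```

```text
293
cup (array([ 0.45834401, -0.31284991]), np.float64(0.060146477486141485), np.float64(0.0011213610825944716))
```

View pics/top4.png

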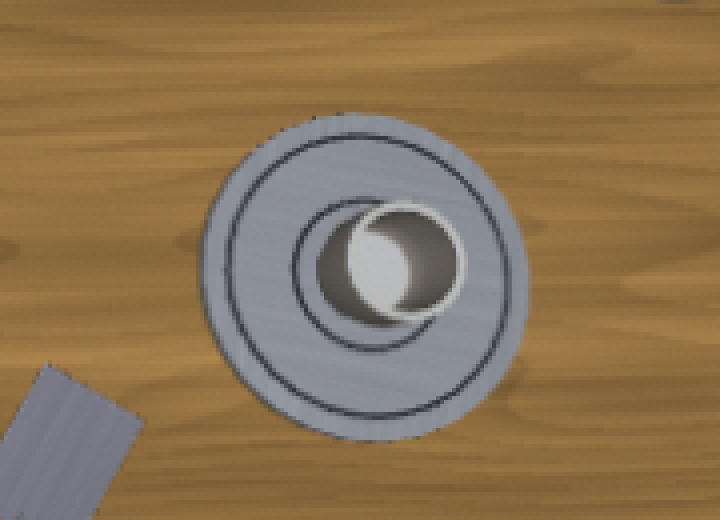

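The cup stands upright on the wheel, with its rim at crop (407,262) and the rings centred near (368,272). Allowing for parallax, the offset is about 4 mm. Now the jars go back.

```bash
python3 - <<'E'
from rob import *; from geo import *; from vis import *
X=np.arange(640)[None]; i=camera_info("top")
pick([.5556,.3175],yawb+H,.064); place([.5104,.0230],yaws+H,.066)
pick([.4702,.3275],yawb+H,.064); place([.5686,.0845],yaws,.066)
pick([.3866,.3365],yawb+H,.064); place([.5613,-.0448],yaws,.066)
hover([.47,.3275],yawb+H,.3)
p,d=grab_frame("top"); cv2.imwrite("pics/top5.png",p[130:290,240:540,::-1].repeat(2,0).repeat(2,1))
W=cloud(i,d); z=W[...,2]; h=hue(p); roi=(X>255)&(X<375)
for c in("red","yellow","blue"): print(c,circ(i,roi&h[c]&(z>.096)&(z<.12),.107))
m=(np.hypot(X-475,np.arange(400)[:,None]-210)<45)&(z>.105)&(z<.125);print("cup",circ(i,m,.115))
g=h["green"].copy(); g[:130]=0;g[300:]=0; print("vase",circ(i,g,.07))
p,d=grab_frame("scene"); cv2.imwrite("pics/scene5.png",p[100:300,140:460,::-1].repeat(2,0).repeat(2,1))
E
```

```text
descent dF [0.2 0.5 0.9]
grip 46.8 lift dF [-1.3 -0.2 -2.6]
carry width 46.5
touch at 0.0 mm dF 7.4
t 61.0667
descent dF [0.3 1.5 0.8]
grip 46.7 lift dF [ 0.3  0.2 -2. ]
carry width 46.6
touch at 0.0 mm dF 5.8
t 72.275
descent dF [-0.8 -0.2  0.7]
grip 46.8 lift dF [-0.1 -0.1 -3.2]
carry width 47.0
touch at 0.0 mm dF 12.1
t 84.025
red (array([ 0.55953647, -0.04433007]), np.float64(0.046153123596465694), np.float64(0.0005992241415076717))
yellow (array([0.56716257, 0.08393485]), np.float64(0.04635068956384061), np.float64(0.0006445641886533876))
blue (array([0.50987934, 0.02458307]), np.float64(0.04577078048485299), np.float64(0.0005746862950036782))
cup (array([ 0.45836467, -0.312964  ]), np.float64(0.06003664476425567), np.float64(0.0010515789343255456))
vase (array([ 0.38427879, -0.01906285]), np.float64(0.042841232588203416), np.float64(0.0009154502272358768))
```

View pics/top5.png

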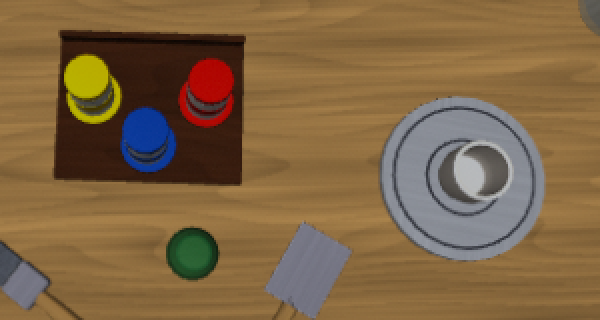

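View pics/scene5.png

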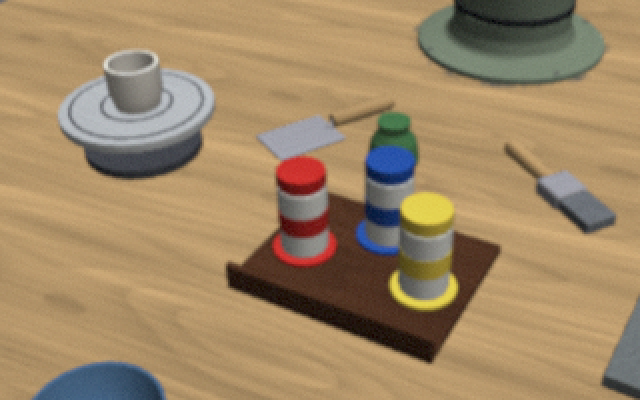

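Each jar is upright on its own colour: in the scene crop red is at (302,210), blue at (389,200) and yellow at (426,248). All are within 2 mm of their coaster centres. The cup is centred in the wheel's inner ring and the vase has not moved.

```bash
python3 -c "
from station import *
print(get_time()); sign_off()"
```

```text
85.5583
the job is handed in; nothing more can be done
```

I moved all three jars onto the grey board, set the cup on the centre of the wheel, then put each jar back on the coaster of its own colour. I handed the job in at 85.6 s of the 144 s allowed; hand-in gives no verdict.

- **Jars:** in the last top-view picture, all three stand upright, each within about 2 mm of its coaster centre (limit 12 mm).
- **Cup:** it stands upright, about 4 mm from the wheel's centre (limit 15 mm). That figure may include a few millimetres of parallax, because the three fits of the wheel's centre spread by about 2 mm.
- **Vase:** it shows only 0.2 mm of apparent movement, which is within measurement error.
- **Placings:** every object touched down at the expected height with no sign of slipping, and the last two pictures show nothing touching the robot.
- **Failed check:** the first look at the cup on the wheel failed because the arm blocked the camera. I repeated it from the board side and it was fine.

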